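# Unload a calibration arm onto the balance

## Task

Weigh everything that hangs on the stand's horizontal bar: slide the stop collar off the bar's free end and set it gently on the pan of the large square-pan balance, and only then slide the steel block off and set it gently beside the collar on the same pan. Carry each straight from the bar to the pan, never letting it down onto the bench, and leave both lying still on the pan.

Things in the scene. Friction and masses are not known exactly. Their poses are not given: they have to be found in the camera images.
- stand: Fixed stand: grey base 110 x 130 x 16 mm, post 34 x 44 mm, 170 mm high, with a plain round steel bar, diameter 12 mm. Origin on the bench under the post's centre; z up; x runs along the bar from post to free end. Bar axis 150 mm above the bench, free end at x = 200 mm; a fixed 28 mm flange ends at x = 29 mm. The bar points roughly to the robot's right.
- collar: Stop collar: plain steel, 32 x 32 mm across (y, z), 20 mm long (x), about 0.11 kg, 18 mm through hole along x. Origin at its centre, z up. Hangs loose on the bar, nearest its free end, with the hole axis 3 mm below the bar axis; slides freely, x along the bar. A like collar standing on the bench is a spare, not used.
- block: Weight block: plain steel, 46 mm wide (y), 52 mm high (z), 30 mm thick (x), about 0.5 kg, 20 mm through hole along x. Origin at its centre. Hangs loose on the bar between collar and post, with the hole axis 4 mm below the bar axis; slides freely, x along the bar. A like block standing on the bench is a spare, not used.
- balance: Fixed white balance 250 x 200 mm with a flat square steel pan 170 x 170 mm. Origin on the bench straight under the pan's centre; z up, x and y along the pan's edges, display on the -x side. The pan's rigid top is 72 mm above the bench, higher than the rest of it. The small black scale with a round pan is not used.
Not all that is in view belongs to the job. Leave any brown or orange look-alike of the collar alone.

How it is judged:
By the outcome, as a careful person would: the job done as asked, in the order asked, and still so for the second after the job is handed in, with the robot touching nothing.
It also fails if it takes over 62 s, if anything falls off the work surface, if the arm or the gripper's body presses on something with over 40 N, if the wrist force passes 120 N, or if a joint passes its speed limit or range.

## Robot

A 6-joint arm with a two-finger parallel gripper is mounted at the origin on the work surface. World frame = base frame: x ahead of the robot, y to its left, z up, the work surface at z = 0. Lengths are in m, angles in degrees, forces in N, time in s.
With the tool pointing down it reaches from about 0.3 to 0.825 m from the base axis. Payload 5.4 kg.
Tool frame: the origin (TCP) lies at the very end of the fingers, on their centre line; the grasp point (between the pads) lies 19 mm behind it; z points along the fingers, y is the direction in which the jaws open and shut (so a half turn about z gives the same grasp; the last joint's range is limited). The gripper opens to 92 mm and grips with 3 to 60 N. Pads are 20 mm wide; open, the fingers measure 128 mm over their backs; the gripper's body (75 mm by 189 mm) begins 69 mm behind the grasp point.
Start: joints at [53.337, 9.076, 91.501, -0, 79.423, -12.038], TCP at [0.24, 0.523, 0.215] pointing down, gripper open.
Joint ranges: [-166.64, 166.64], [-54.1, 131.32], [10.49, 154.53], [-73.88, 253.88], [9.74, 151.15], [-171.62, 171.62]. Speed limits (degrees/s): [147.25, 147.25, 180, 180, 180, 180].

## Interface

Orientations are given as [roll, pitch, yaw] about the fixed x, y, z axes, in that order (R = Rz(yaw) Ry(pitch) Rx(roll)).
In Python, from cell import env gives the robot as it stands.
- The arm moves only by the shell command python3 -m handwheel 'ROWS'. ROWS is JSON, a list of rows, each a list of 5 numbers: the closure, from 0 (fully open) to 1 (shut), then the shift along the tool's x, y, z in m, then the turn about the tool's z in degrees. In form: [[claw, x, y, z, yaw], ...]. A call has 1 to 8 rows; each row is the pose to reach, as a shift and turn from the pose commanded when the call began, along the tool's axes at that moment; what a row does not reach only later rows make up. A row lasts 1/10 s, in which the tool goes at most 50 mm and 8.59 degrees, less where a joint would pass 70% of its speed; a pose out of reach is approached as far as the arm can. A call with a gripper value outside its range is refused whole. The fingers move at their own pace and stop on an object; the grip force is fixed at half the most. Time passes only in rows, so rows that repeat a pose let the fingers close. It gives the time, the measured TCP pose, the force and the opening at its end, in the units of the state.
- env.sense(): the state, without advancing time (a new reading comes with each control period).
- env.read_camera(name): name is "scene" or "top" or "wrist"; returns a dict with "image" (480x640x3 uint8, red, green, blue), "z_map" (480x640 float32, m along the optical axis (not along the pixel's ray), 0 where there is no reading), "K" (3x3 intrinsics, pixels), "world_from_camera" (4x4, takes a point from camera to world coordinates); the wrist camera has in their place "tool_from_camera" (4x4, takes a point from camera to tool coordinates, whose origin is the TCP and whose axes are the flange's). Camera axes: x right, y up, looking along -z (the intrinsics and any distortion apply to the point x, -y, -z); pixel columns grow to the right and rows downward; lengths in m; the calibration is good to about 2 mm. A picture is of the moment at which its call begins: read the wrist's pose just before it.
- env.finish_job(): hands the job in, once; it reports no verdict.
Trained networks look in a picture, given as the dict that the camera call returned (one of the last four; its "shot" number tells which), for a name from the list of things; names that differ only in an ending like _2 or _b are one class to them, and where a whole thing is asked for, a point or a joint stands for the part that bears it (a point fixed in the world has none). Each returns a list of dicts, best first, with "p" (0 to 1); they miss things now and then, are a little off and sometimes report something else, mostly with a low value. They report only what shows in the picture. A call takes as long as a camera call. They do not tell look-alikes from the thing itself.
- env.masks_of(picture, thing): "region" (480x640 bool, what is visible of it) and "rect" ([centre column, centre row, width, height] in pixels, round what is visible of it).
The state is a dict: "time": time; "q": joint angles; "qvel": joint speeds; "joint_torque": joint torques, N m; "ee_pos": TCP position; "tool_rot": TCP orientation; "wrist_force": force on the tool from outside, world axes, zero at the start; "moment": the same for the moment, N m; "opening": finger opening in m.
Only numpy, scipy, OpenCV 4.12 (cv2) and the standard library are available. Lean on these libraries where they do the work, as an engineer would, in place of code of your own. Each camera call takes 0.05 s, during which the arm holds its last target.

## Working session

There is one attempt and no reset: what is moved stays moved. The work goes in short steps, Python scripts to look and compute and a shell command to move; the robot and the scene stay as the last step left them, time stands still between calls to the robot, and variables do not carry over. Pictures are saved under pics/ and viewed, and the job is handed in when it is done.

```bash
ls; mkdir -p pics
cat > h.py <<'E'
import numpy as np, cv2
from cell import env
def pts(pic, m=None, st=None):
    """world points HxWx3"""
    z=pic["z_map"]; K=pic["K"]; v,u=np.mgrid[0:480,0:640]
    x=(u-K[0,2])/K[0,0]*z; y=(v-K[1,2])/K[1,1]*z
    P=np.stack([x,-y,-z],-1)
    if "world_from_camera" in pic: T=pic["world_from_camera"]
    else:
        T=tool(st)@pic["tool_from_camera"]
    return P@T[:3,:3].T+T[:3,3]
def tool(st):
    from scipy.spatial.transform import Rotation as R
    T=np.eye(4);T[:3,:3]=R.from_euler('xyz',st["tool_rot"],degrees=True).as_matrix();T[:3,3]=st["ee_pos"];return T
def save(pic,name): cv2.imwrite("pics/"+name,pic["image"][:,:,::-1])
E
python3 - <<'E'
from h import *
s=env.sense(); print(s)
for n in("scene","top","wrist"):
    p=env.read_camera(n); save(p,n+"0.png"); 
    print(n,{k:v for k,v in p.items() if k not in("image","z_map")})
    if n!="wrist":
        W=pts(p)
    else: W=pts(p,st=s)
    for t in("stand","collar","block","balance"):
        for r in env.masks_of(p,t):
            m=r["region"]&(p["z_map"]>0); w=W[m]
            print(n,t,round(r["p"],2),np.round(r["rect"]),np.round(np.median(w,0),3),np.round(np.percentile(w,2,0),3),np.round(np.percentile(w,98,0),3)) if m.any() else 0
print(env.sense()["time"])
E
```

```text
pics
{'time': 0.0, 'q': array([ 5.33371344e+01,  9.11283066e+00,  9.15709681e+01, -2.88343243e-03,
        7.94223674e+01, -1.20367104e+01]), 'qvel': array([ 0.03060629,  0.00489663, -0.00608143, -0.09009108, -0.0940675 ,
        0.02088675]), 'joint_torque': array([ 4.23942092e-04, -3.85573947e+01, -3.22107375e+01,  7.00619607e-02,
        3.79250280e-02, -1.34510187e-04]), 'ee_pos': array([0.23924545, 0.52218231, 0.21362768]), 'tool_rot': array([-1.79895577e+02, -1.93685491e-02,  1.55374359e+02]), 'wrist_force': array([ 0.20533512, -0.34795634, -0.16021598]), 'moment': array([-0.03181387, -0.03103222, -0.03961021]), 'opening': 0.0917604971642143}
scene {'K': array([[524.33179283,   0.        , 324.69056052],
       [  0.        , 524.33179283, 234.35584244],
       [  0.        ,   0.        ,   1.        ]]), 'world_from_camera': array([[-0.39851853, -0.70347122,  0.58848213,  1.10384317],
       [ 0.91713539, -0.30093204,  0.26134764,  0.24889217],
       [-0.00675741,  0.64386966,  0.76510535,  0.78324028],
       [ 0.        ,  0.        ,  0.        ,  1.        ]]), 'shot': 1
[... 1734 characters left out ...]
35  0.07 ] [ 0.335 -0.346  0.039] [ 0.578 -0.132  0.076]
wrist {'K': array([[392.770343  ,   0.        , 330.07171352],
       [  0.        , 392.770343  , 241.06601217],
       [  0.        ,   0.        ,   1.        ]]), 'tool_from_camera': array([[-2.39489793e-04,  9.56440814e-01,  2.91926209e-01,
         8.31891431e-02],
       [ 9.99999944e-01,  2.97294046e-04, -1.53649718e-04,
        -9.45280726e-05],
       [-2.33744785e-04,  2.91926155e-01, -9.56440832e-01,
        -1.71060963e-01],
       [ 0.00000000e+00,  0.00000000e+00,  0.00000000e+00,
         1.00000000e+00]]), 'shot': 3}
wrist stand 0.84 [233. 471.  42.  18.] [0.484 0.284 0.011] [0.477 0.253 0.002] [0.508 0.294 0.017]
0.75
```

View pics/scene0.png

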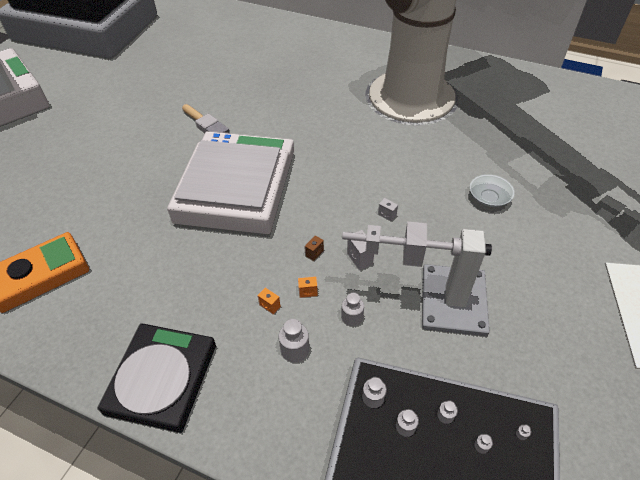

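View pics/top0.png

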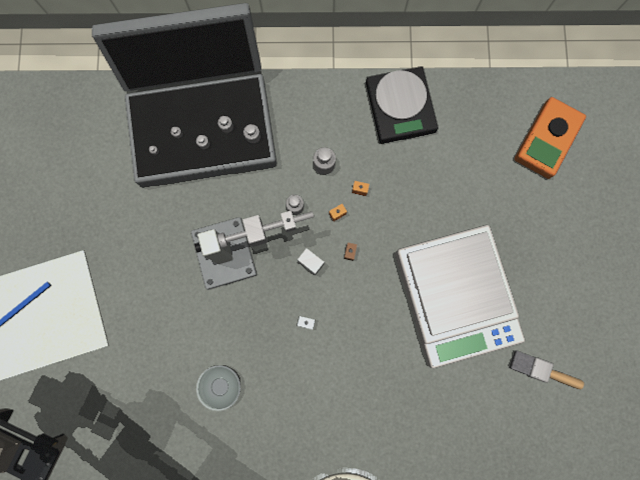

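Run:
```python
import cv2
a=cv2.imread("pics/scene0.png")[190:330,250:450]; cv2.imwrite("pics/crop0.png",cv2.resize(a,None,fx=4,fy=4,interpolation=cv2.INTER_CUBIC))
```

```text
(no output)
```

View pics/crop0.png

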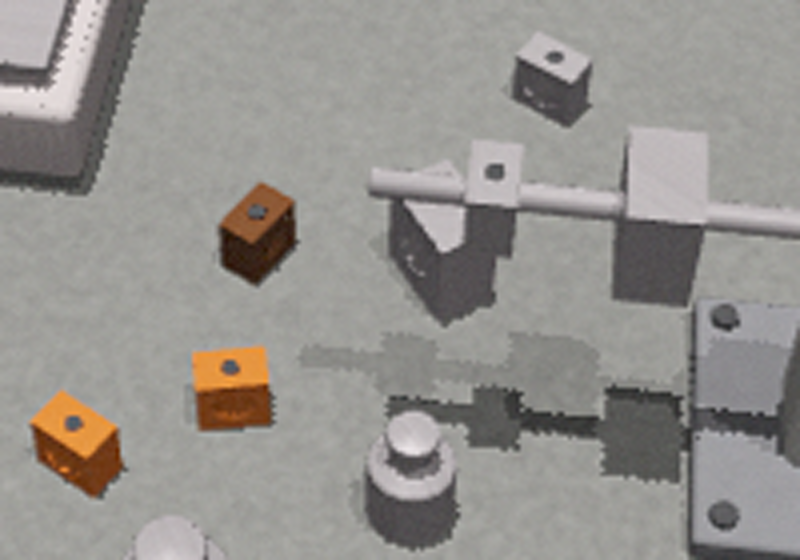

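The thing to take first is the grey collar on the bar at scene (374,240). The spare collar at (388,208) and the orange/brown ones at (307,287), (268,303) and (315,248) all stand on the bench. The block to take is on the bar at (416,243). The spare block stands on the bench under the bar at (360,250). The crop confirms both choices. Next I measure the bar axis and the pan.

Run:
```python
from h import *
for n in("top","scene"):
    p=env.read_camera(n); W=pts(p); ok=p["z_map"]>0
    M=ok&(W[...,2]>.150)&(W[...,2]<.160)&(W[...,0]>.5)&(W[...,0]<.66)&(W[...,1]>.0)&(W[...,1]<.24)
    for t in("collar","block"):
        for r in env.masks_of(p,t):
            w=W[r["region"]&ok]
            if np.median(w[:,2])<.1: continue
            w=w[w[:,2]>(.159 if t=="collar" else .168)]
            c,sz,a=cv2.minAreaRect(w[:,:2].astype(np.float32)*1000); print(n,t,r["p"],"top rect",c,sz,a,"z",np.median(w[:,2]), "mid", (w.min(0)+w.max(0))/2)
            k=cv2.dilate(r["region"].astype(np.uint8),np.ones((5,5)))>0; M&=~k
    b=W[M]; 
    b=b[b[:,2]>.1525] 
    l=cv2.fitLine(b[:,:2].astype(np.float32),cv2.DIST_HUBER,0,1e-4,1e-4).ravel(); d=l[:2]*np.sign(-l[1]); s=(b[:,:2]-l[2:])@d
    print(n,len(b),"dir",d,np.degrees(np.arctan2(d[1],d[0])),"c",l[2:],"end",l[2:]+d*s.max(),"z",np.percentile(b[:,2],[5,50,95]),"start",l[2:]+d*s.min())
    r=env.masks_of(p,"balance")[0]; w=W[cv2.dilate(r["region"].astype(np.uint8),np.ones((9,9)))>0]; 
    w=w[(w[:,2]>.068)&(w[:,2]<.08)]; print(n,"pan",cv2.minAreaRect(w[:,:2].astype(np.float32)*1000),np.median(w,0))
```

```text
top collar 0.7 top rect (595.4338989257812, 102.78519439697266) (32.11849594116211, 19.910385131835938) 15.965664863586426 z 0.16244731884536612 mid [0.59478825 0.10235596 0.16367462]
top block 0.61 top rect (577.7864379882812, 165.33567810058594) (46.85396194458008, 29.956619262695312) 16.603256225585938 z 0.1711898492755083 mid [0.57707853 0.16525028 0.17192301]
top 299 dir [ 0.28451696 -0.95867103] -73.470024 c [0.573192   0.17635962] end [0.60876255 0.05650575] z [0.1528826  0.15514487 0.15942756] start [0.55311776 0.24399915]
top pan ((482.05413818359375, -235.32144165039062), (169.8783721923828, 171.18150329589844), 14.769807815551758) [ 0.48039541 -0.23503959  0.07185008]
scene collar 0.74 top rect (595.2086791992188, 104.85846710205078) (35.52176284790039, 19.934152603149414) 15.675065994262695 z 0.1633003391495354 mid [0.59557695 0.10494695 0.16275024]
scene block 0.64 top rect (577.3389282226562, 167.55580139160156) (48.45231628417969, 30.228179931640625) 16.344890594482422 z 0.17235734570419925 mid [0.57769983 0.16795641 0.17192911]
scene 444 dir [ 0.25306162 -0.96745014] -75.34124 c [0.58428454 0.15342721] end [0.60902121 0.05885938] z [0.15289102 0.15528827 0.15828715] start [0.56272016 0.23586749]
scene pan ((482.3980712890625, -232.88568115234375), (174.2530517578125, 171.57325744628906), 14.97233772277832) [ 0.48984133 -0.23003671  0.07242332]
```

```bash
cat >> h.py <<'E'
def go(x,y,z,yaw):
    s=env.sense(); T=tool(s); d=T[:3,:3].T@(np.array([x,y,z])-s["ee_pos"])
    dy=(yaw-s["tool_rot"][2]+180)%360-180
    print("t",round(s["time"],2),"pos",np.round(s["ee_pos"],4),"rot",np.round(s["tool_rot"],2),"F",np.round(s["wrist_force"],1),"open",round(s["opening"],4))
    print("shift",np.round(d,4),"turn",round(-dy,1))
E
python3 -m handwheel '[[0,0,0,-0.03,0],[0,0,0,-0.06,8]]'
python3 -c "
from h import *
go(.595,.1035,.27,105.8)"
```

```text
time: 1.35
ee_pos: [0.2391, 0.522, 0.2742]
tool_rot: [-179.8, -0.0, 147.2]
wrist_force: [0.2, 0.3, -0.7]
opening: 0.092
t 1.35 pos [0.2391 0.522  0.2742] rot [-1.7984e+02 -1.0000e-02  1.4722e+02] F [ 0.2  0.3 -0.7] open 0.092
shift [-0.5258 -0.1592  0.0046] turn 41.4
```

```bash
python3 -m handwheel '[[0,-0.044,-0.013,0,5],[0,-0.088,-0.026,0,10],[0,-0.132,-0.04,0,15],[0,-0.176,-0.053,0,20],[0,-0.22,-0.066,0,25],[0,-0.264,-0.08,0,30],[0,-0.308,-0.093,0,35],[0,-0.352,-0.106,0,41.4]]'
python3 -c "
from h import *
go(.595,.1035,.24,105.8)"
```

```text
time: 2.15
ee_pos: [0.4799, 0.242, 0.2748]
tool_rot: [180.0, -0.0, 105.7]
wrist_force: [0.7, 0.8, 0.5]
opening: 0.0918
t 2.15 pos [0.4799 0.242  0.2748] rot [ 1.7997e+02 -1.0000e-02  1.0574e+02] F [0.7 0.8 0.5] open 0.0918
shift [-0.1646  0.0732  0.0349] turn -0.1
```

```bash
python3 -m handwheel '[[0,-0.041,0.018,0.0,0],[0,-0.082,0.036,0,0],[0,-0.123,0.054,0.015,0],[0,-0.164,0.073,0.035,0],[0,-0.164,0.073,0.035,0],[0,-0.164,0.073,0.035,0]]'
python3 - <<'E'
from h import *
s=env.sense(); p=env.read_camera("wrist"); save(p,"w1.png"); W=pts(p,st=s); ok=p["z_map"]>0
for t in("collar","block"):
    for r in env.masks_of(p,t):
        w=W[r["region"]&ok]
        print(t,r["p"],r["rect"],np.median(w,0))
        if np.percentile(w[:,2],90)<.1: continue
        w=w[w[:,2]>(.159 if t=="collar" else .168)]
        print(" top",cv2.minAreaRect(w[:,:2].astype(np.float32)*1000),np.median(w[:,2]))
go(.595,.1035,.136,105.8)
E
```

```text
time: 2.75
ee_pos: [0.594, 0.1056, 0.2387]
tool_rot: [-179.9, -0.1, 105.9]
wrist_force: [-0.1, 0.3, 0.9]
opening: 0.092
collar 0.8 [331.6, 248.6, 48.1, 42.0] [0.59562229 0.10776554 0.16367984]
 top ((595.642578125, 104.92990112304688), (31.852798461914062, 20.314300537109375), 15.521900177001953) 0.16388310386459592
collar 0.73 [346.0, 303.9, 23.6, 40.5] [0.63850133 0.01012378 0.03254765]
collar 0.68 [263.1, 302.2, 37.3, 38.2] [ 0.55420533 -0.01304415  0.03217601]
block 0.6 [333.9, 152.7, 79.9, 51.4] [0.57771242 0.16805272 0.17291128]
 top ((577.8383178710938, 167.4720458984375), (46.04545211791992, 29.774852752685547), 15.882863998413086) 0.17291422902321274
t 2.9 pos [0.594  0.1073 0.2408] rot [1.7991e+02 1.0000e-02 1.0606e+02] F [-0.2  0.6 -0. ] open 0.0921
shift [-0.0039 -0.0003  0.1048] turn 0.3
```

View pics/w1.png

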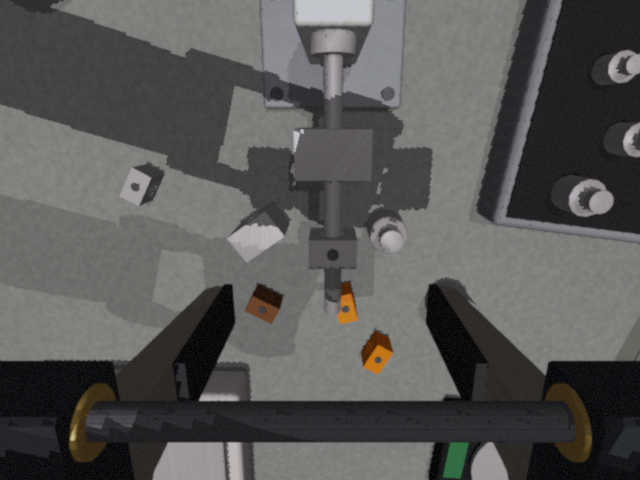

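The wrist view shows the collar on the bar at (332,249), between the open fingers, and the block at (334,153). I'll go down over the collar.

```bash
python3 -m handwheel '[[0,-0.003,0.0005,0.03,0],[0,-0.003,0.0005,0.06,0],[0,-0.003,0.0005,0.09,0],[0,-0.003,0.0005,0.104,0],[0,-0.003,0.0005,0.104,0],[0,-0.003,0.0005,0.104,0]]'
python3 -c "
from h import *
for i in range(3):
  go(.5955,.1045,.136,105.8); env.read_camera('top')"
```

```text
time: 3.5
ee_pos: [0.5962, 0.1039, 0.1373]
tool_rot: [179.9, 0.0, 106.0]
wrist_force: [-0.1, 0.3, 0.9]
opening: 0.0919
t 3.5 pos [0.5962 0.1039 0.1373] rot [1.7988e+02 4.0000e-02 1.0602e+02] F [-0.1  0.3  0.9] open 0.0919
shift [ 0.0008 -0.0005  0.0013] turn 0.2
t 3.55 pos [0.5968 0.1037 0.1379] rot [1.7980e+02 6.0000e-02 1.0601e+02] F [ 0.3 -1.1  0.2] open 0.092
shift [ 0.0011 -0.001   0.0019] turn 0.2
t 3.6 pos [0.5969 0.1035 0.138 ] rot [1.7978e+02 7.0000e-02 1.0600e+02] F [-0.4 -0.6 -0.1] open 0.092
shift [ 0.0013 -0.0011  0.002 ] turn 0.2
```

```bash
python3 -m handwheel '[[0,0.001,-0.001,0.001,0],[1,0.001,-0.001,0.001,0],[1,0.001,-0.001,0.001,0],[1,0.001,-0.001,0.001,0],[1,0.001,-0.001,0.001,0],[1,0.001,-0.001,0.001,0],[1,0.001,-0.001,0.001,0],[1,0.001,-0.001,0.001,0]]'
python3 -m handwheel '[[1,0,0,0,0],[1,0,0,0,0],[1,0,0,0,0],[1,0,0,0,0]]'
```

```text
time: 4.45
ee_pos: [0.5943, 0.104, 0.1346]
tool_rot: [180.0, -0.0, 106.0]
wrist_force: [0.7, 0.2, -0.4]
opening: 0.0376
time: 4.85
ee_pos: [0.5946, 0.104, 0.1347]
tool_rot: [180.0, 0.0, 106.0]
wrist_force: [1.2, 0.2, -0.8]
opening: 0.0322
```

```bash
python3 -m handwheel '[[1,0,0,-0.0015,0],[1,0,0,-0.003,0],[1,0,0,-0.003,0]]'
python3 -m handwheel '[[1,-0.01,0,0,0],[1,-0.02,0,0,0],[1,-0.02,0,0,0]]'
```

```text
time: 5.15
ee_pos: [0.5942, 0.1039, 0.1377]
tool_rot: [-180.0, 0.0, 106.0]
wrist_force: [-0.5, -0.0, -1.4]
opening: 0.032
time: 5.45
ee_pos: [0.6002, 0.0831, 0.1375]
tool_rot: [-180.0, 0.0, 105.9]
wrist_force: [0.4, -1.0, -0.6]
opening: 0.0318
```

```bash
python3 -m handwheel '[[1,-0.015,0,0,0],[1,-0.03,0,0,0],[1,-0.045,0,0,0],[1,-0.06,0,0,0],[1,-0.07,0,0,0],[1,-0.07,0,0,0]]'
python3 - <<'E'
from h import *
p=env.read_camera("scene"); save(p,"s2.png"); W=pts(p); ok=p["z_map"]>0
a=p["image"][150:330,220:460,::-1]; cv2.imwrite("pics/s2c.png",cv2.resize(a,None,fx=3,fy=3))
go(.482,-.234,.15,105.8)
E
```

```text
time: 6.05
ee_pos: [0.6195, 0.0157, 0.1376]
tool_rot: [180.0, 0.0, 105.9]
wrist_force: [-0.4, 0.7, -0.9]
opening: 0.0318
t 6.1 pos [0.6192 0.0167 0.1375] rot [-1.800e+02 -2.000e-02  1.059e+02] F [-1.1  1.1 -0.4] open 0.0316
shift [-0.2036 -0.2007 -0.0125] turn 0.1
```

View pics/s2c.png

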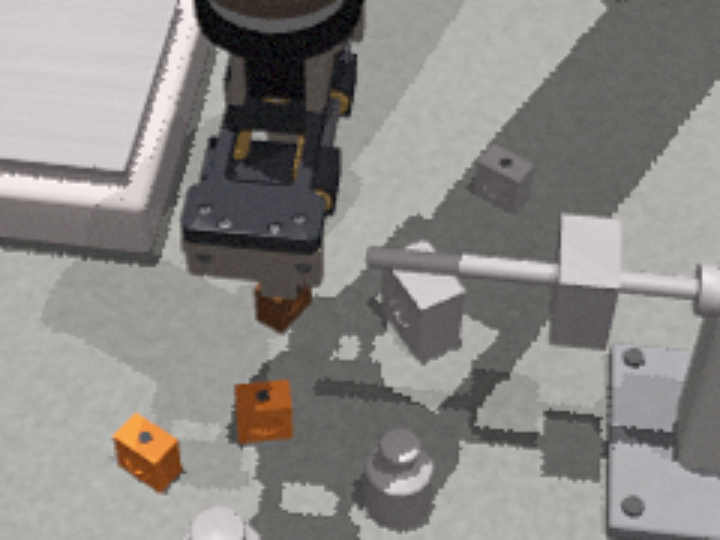

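The collar is in the jaws and clear of the bar's end, which is at crop (372,258). Next I carry it to the far half of the pan.

```bash
python3 -c "
from h import *
go(.4925,-.2725,.137,105.3)"
```

```text
t 6.1 pos [0.6192 0.0167 0.1375] rot [-1.800e+02 -2.000e-02  1.059e+02] F [-1.1  1.1 -0.4] open 0.0316
shift [-0.2435 -0.2011  0.0005] turn 0.6
```

```bash
python3 -m handwheel '[[1,-0.03,-0.025,-0.005,0],[1,-0.065,-0.054,-0.01,0],[1,-0.1,-0.083,-0.01,0.3],[1,-0.135,-0.112,-0.01,0.6],[1,-0.17,-0.141,-0.01,0.6],[1,-0.205,-0.17,-0.01,0.6],[1,-0.23,-0.19,-0.005,0.6],[1,-0.2435,-0.201,0,0.6]]'
python3 -m handwheel '[[1,0,0,0.01,0],[1,0,0,0.025,0],[1,0,0,0.04,0],[1,0,0,0.05,0],[1,0,0,0.05,0],[1,0,0,0.05,0],[1,0,0,0.05,0]]'
python3 -c "
from h import *
for i in range(3):
  go(.4925,-.2725,.0755,105.3);env.read_camera('top')"
```

```text
time: 6.9
ee_pos: [0.492, -0.2739, 0.1379]
tool_rot: [180.0, 0.1, 105.3]
wrist_force: [-0.2, -0.6, -1.5]
opening: 0.0318
time: 7.6
ee_pos: [0.4935, -0.2721, 0.0884]
tool_rot: [180.0, 0.1, 105.4]
wrist_force: [0.2, -0.3, -1.2]
opening: 0.0319
t 7.6 pos [ 0.4935 -0.2721  0.0884] rot [1.7995e+02 7.0000e-02 1.0540e+02] F [ 0.2 -0.3 -1.2] open 0.0319
shift [-0.0001 -0.0011  0.0129] turn 0.1
t 7.65 pos [ 0.4935 -0.2722  0.0884] rot [1.7995e+02 8.0000e-02 1.0539e+02] F [ 0.1  0.1 -0.9] open 0.0319
shift [ 0.     -0.001   0.0129] turn 0.1
t 7.7 pos [ 0.4934 -0.2723  0.0884] rot [1.7995e+02 8.0000e-02 1.0539e+02] F [ 0.2 -0.1 -0.3] open 0.0319
shift [ 0.0001 -0.0009  0.0129] turn 0.1
```

```bash
python3 -m handwheel '[[1,0,0,0.004,0],[1,0,0,0.008,0],[1,0,0,0.01,0],[1,0,0,0.01,0],[1,0,0,0.01,0]]'
python3 -m handwheel '[[1,0,0,0.001,0],[1,0,0,0.001,0]]'
python3 -m handwheel '[[1,0,0,0.001,0],[1,0,0,0.001,0]]'
```

```text
time: 8.25
ee_pos: [0.4928, -0.2719, 0.0775]
tool_rot: [-180.0, -0.0, 105.4]
wrist_force: [-0.8, -0.8, -0.9]
opening: 0.0318
time: 8.45
ee_pos: [0.4929, -0.272, 0.0766]
tool_rot: [180.0, 0.0, 105.4]
wrist_force: [-0.4, 0.5, -0.3]
opening: 0.0315
time: 8.65
ee_pos: [0.4929, -0.272, 0.0756]
tool_rot: [180.0, 0.0, 105.4]
wrist_force: [0.5, 0.1, 0.2]
opening: 0.0318
```

```bash
python3 -m handwheel '[[1,0,0,0.001,0],[1,0,0,0.001,0]]'
python3 -m handwheel '[[1,0,0,0.0005,0],[1,0,0,0.0005,0]]'
python3 - <<'E'
from h import *
p=env.read_camera("scene"); 
a=p["image"][110:260,150:350,::-1]; cv2.imwrite("pics/s3c.png",cv2.resize(a,None,fx=4,fy=4,interpolation=cv2.INTER_CUBIC))
E
```

```text
time: 8.85
ee_pos: [0.4929, -0.2721, 0.0755]
tool_rot: [-180.0, 0.0, 105.4]
wrist_force: [-2.7, 1.2, 5.7]
opening: 0.032
time: 9.05
ee_pos: [0.493, -0.2721, 0.0755]
tool_rot: [-180.0, 0.0, 105.4]
wrist_force: [-3.1, 2.4, 8.2]
opening: 0.0317
```

View pics/s3c.png

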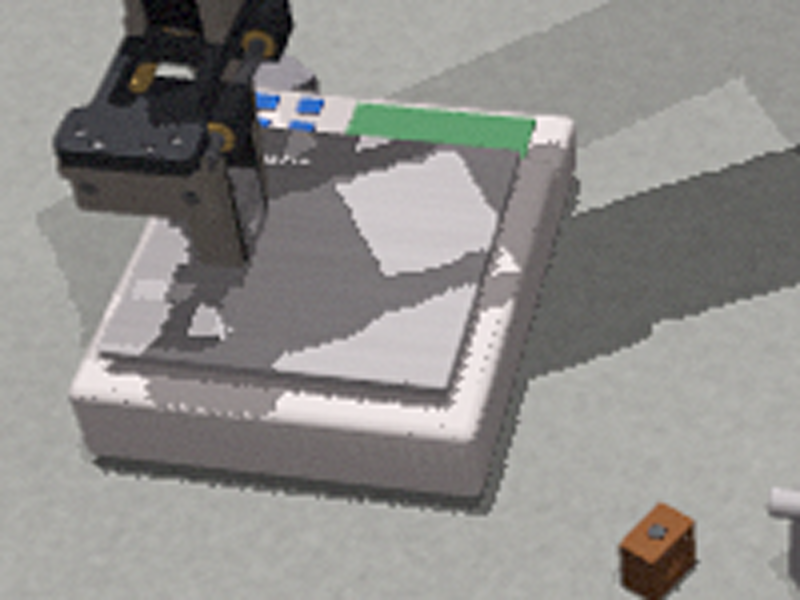

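The collar rests on the pan with about 8 N on it, and its height agrees. I'll take off the preload and open.

```bash
python3 -m handwheel '[[1,0,0,-0.001,0],[1,0,0,-0.001,0],[0.6,0,0,-0.001,0],[0.55,0,0,-0.001,0],[0.45,0,0,-0.001,0],[0.3,0,0,-0.001,0],[0.3,0,0,-0.001,0],[0.3,0,0,-0.001,0]]'
python3 -m handwheel '[[0.3,0,0,-0.02,0],[0.3,0,0,-0.06,0],[0,0,0,-0.1,0],[0,0,0,-0.13,0],[0,0.02,0,-0.15,0],[0,0.05,0,-0.16,0],[0,0.05,0,-0.16,0]]'
python3 - <<'E'
from h import *
s=env.sense(); p=env.read_camera("wrist"); save(p,"w4.png"); W=pts(p,st=s); ok=p["z_map"]>0
for r in env.masks_of(p,"collar"):
        w=W[r["region"]&ok]
        print(r["p"],r["rect"],np.median(w,0),np.percentile(w,98,0))
go(.5775,.167,.24,105.8)
E
```

```text
time: 9.9
ee_pos: [0.4928, -0.272, 0.0751]
tool_rot: [-180.0, -0.0, 105.4]
wrist_force: [0.1, -0.8, -0.2]
opening: 0.0639
time: 10.6
ee_pos: [0.4801, -0.2221, 0.2373]
tool_rot: [179.9, 0.1, 105.5]
wrist_force: [0.5, -0.5, -0.3]
opening: 0.0918
0.83 [602.7, 82.1, 57.0, 48.6] [ 0.68529447 -0.0437509   0.03144337] [ 0.70056357 -0.02629116  0.034406  ]
0.79 [572.9, 18.1, 49.4, 33.3] [6.35437763e-01 2.92824948e-04 3.04491433e-02] [0.6506924  0.01056953 0.03465947]
0.73 [329.3, 283.4, 33.2, 34.5] [ 0.49223291 -0.26703439  0.1045306 ] [ 0.50698881 -0.2586421   0.10636583]
0.7 [470.6, 15.7, 52.3, 31.4] [ 0.55434996 -0.02472884  0.03218514] [ 0.56850964 -0.01311957  0.03473275]
t 10.7 pos [ 0.4797 -0.2237  0.2352] rot [1.7999e+02 5.0000e-02 1.0542e+02] F [ 1.1 -0.3  0.1] open 0.0918
shift [ 0.3506  0.1982 -0.0051] turn -0.4
```

View pics/w4.png

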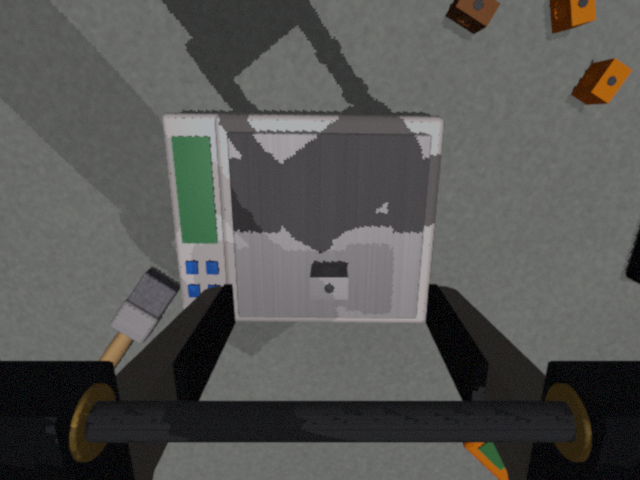

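The collar stands still on the pan at (329,285), with its top at 0.104 m as expected. Next is the block.

```bash
python3 -m handwheel '[[0,0.044,0.025,-0.01,0],[0,0.088,0.05,-0.02,0],[0,0.132,0.075,-0.02,0],[0,0.176,0.1,-0.02,0],[0,0.22,0.124,-0.02,0],[0,0.264,0.149,-0.02,0],[0,0.308,0.174,-0.015,0],[0,0.34,0.192,-0.01,-0.4]]'
python3 -m handwheel '[[0,0.01,0.006,0.005,0],[0,0.01,0.006,0.005,0],[0,0.01,0.006,0.005,0],[0,0.01,0.006,0.005,0],[0,0.01,0.006,0.005,0]]'
python3 - <<'E'
from h import *
s=env.sense(); p=env.read_camera("wrist"); save(p,"w5.png"); W=pts(p,st=s); ok=p["z_map"]>0
for r in env.masks_of(p,"block"):
    w=W[r["region"]&ok]
    print(r["p"],r["rect"],np.median(w,0))
    if np.percentile(w[:,2],90)<.1: continue
    w=w[w[:,2]>.168]
    print(" top",cv2.minAreaRect(w[:,:2].astype(np.float32)*1000),np.median(w[:,2]))
go(.5778,.1668,.13,105.8)
E
```

```text
time: 11.5
ee_pos: [0.5753, 0.1568, 0.2439]
tool_rot: [-180.0, -0.0, 105.8]
wrist_force: [0.6, -1.3, -0.9]
opening: 0.0919
time: 12.0
ee_pos: [0.5779, 0.1647, 0.2406]
tool_rot: [180.0, 0.0, 105.7]
wrist_force: [1.1, -0.0, 0.1]
opening: 0.0921
0.79 [330.4, 243.4, 74.8, 61.0] [0.57726129 0.17198965 0.17266992]
 top ((577.92529296875, 167.374267578125), (46.1541862487793, 31.023700714111328), 15.922096252441406) 0.17289276145071067
t 12.1 pos [0.5778 0.1652 0.2405] rot [1.7996e+02 2.0000e-02 1.0569e+02] F [ 0.8 -0.7 -0.4] open 0.092
shift [0.0016 0.0003 0.1105] turn -0.1
```

View pics/w5.png

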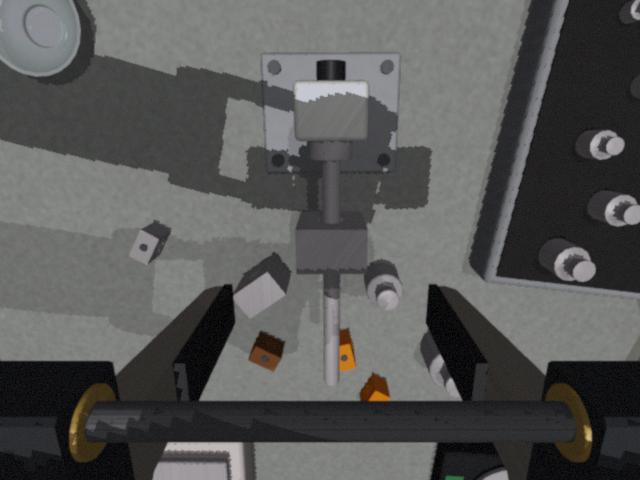

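```bash
python3 -m handwheel '[[0,0.0015,0,0.03,0],[0,0.0015,0,0.06,0],[0,0.0015,0,0.09,0],[0,0.0015,0,0.108,0],[0,0.0015,0,0.112,0],[0,0.0015,0,0.112,0],[0,0.0015,0,0.112,0]]'
python3 -c "
from h import *
go(.5778,.1668,.128,105.8)"
```

```text
time: 12.8
ee_pos: [0.5783, 0.1676, 0.1298]
tool_rot: [179.9, 0.0, 105.8]
wrist_force: [-0.3, -0.1, -0.1]
opening: 0.0919
t 12.8 pos [0.5783 0.1676 0.1298] rot [1.7985e+02 3.0000e-02 1.0576e+02] F [-0.3 -0.1 -0.1] open 0.0919
shift [-0.0006 -0.0007  0.0018] turn -0.0
```

```bash
python3 -m handwheel '[[1,0,0,0.0005,0],[1,0,0,0.0005,0],[1,0,0,0.0005,0],[1,0,0,0.0005,0],[1,0,0,0.0005,0],[1,0,0,0.0005,0],[1,0,0,0.0005,0],[1,0,0,0.0005,0]]'
python3 -m handwheel '[[1,0,0,0,0],[1,0,0,0,0],[1,0,0,0,0]]'
python3 -m handwheel '[[1,0,0,-0.002,0],[1,0,0,-0.004,0],[1,0,0,-0.004,0],[1,0,0,-0.004,0]]'
```

```text
time: 13.6
ee_pos: [0.5772, 0.1677, 0.1276]
tool_rot: [180.0, 0.0, 105.8]
wrist_force: [0.7, -0.5, -0.2]
opening: 0.0462
time: 13.9
ee_pos: [0.5773, 0.1677, 0.1276]
tool_rot: [180.0, -0.0, 105.8]
wrist_force: [-0.3, -0.2, 0.2]
opening: 0.0456
time: 14.3
ee_pos: [0.5769, 0.1677, 0.1312]
tool_rot: [-180.0, -0.0, 105.8]
wrist_force: [1.0, 0.6, -4.0]
opening: 0.0457
```

```bash
python3 -m handwheel '[[1,-0.01,0,0,0],[1,-0.02,0,0,0],[1,-0.03,0,0,0],[1,-0.04,0,0,0],[1,-0.05,0,0,0]]'
python3 -m handwheel '[[1,-0.01,0,0,0],[1,-0.02,0,0,0],[1,-0.03,0,0,0],[1,-0.04,0,0,0],[1,-0.05,0,0,0]]'
python3 -m handwheel '[[1,-0.015,0,0,0],[1,-0.03,0,0,0],[1,-0.045,0,0,0],[1,-0.055,0,0,0],[1,-0.055,0,0,0],[1,-0.055,0,0,0]]'
python3 - <<'E'
from h import *
p=env.read_camera("scene")
a=p["image"][150:330,220:460,::-1]; cv2.imwrite("pics/s6c.png",cv2.resize(a,None,fx=3,fy=3))
go(.4715,-.195,.137,105.3)
E
```

```text
time: 14.8
ee_pos: [0.5911, 0.1184, 0.1316]
tool_rot: [-180.0, 0.0, 105.7]
wrist_force: [-0.3, -0.1, -4.5]
opening: 0.0456
time: 15.3
ee_pos: [0.6046, 0.0707, 0.1316]
tool_rot: [180.0, -0.0, 105.8]
wrist_force: [0.0, -0.5, -4.6]
opening: 0.0456
time: 15.9
ee_pos: [0.6193, 0.0185, 0.1315]
tool_rot: [-180.0, -0.0, 105.7]
wrist_force: [-0.1, -0.2, -5.3]
opening: 0.046
t 15.95 pos [0.6192 0.0189 0.1315] rot [-1.7999e+02 -3.0000e-02  1.0578e+02] F [-0.3 -0.  -4. ] open 0.0461
shift [-0.1657 -0.2003 -0.0056] turn 0.5
```

View pics/s6c.png

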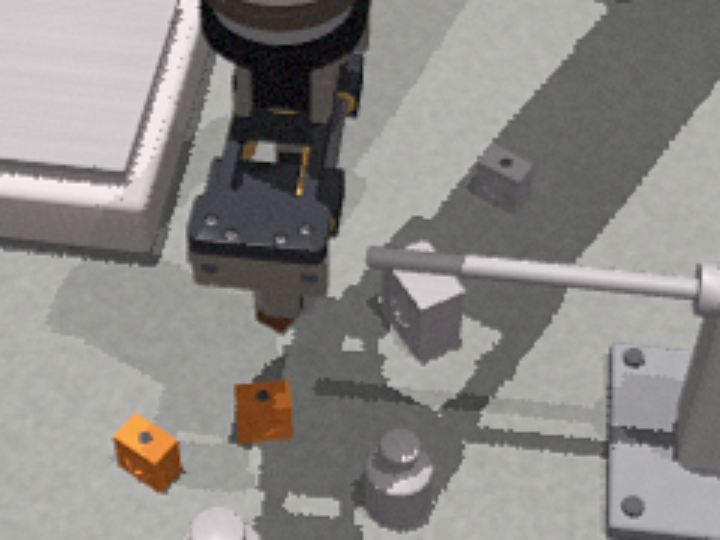

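The bar is empty and the jaws carry the block's weight (about 4.5 N). Next I carry it to the near half of the pan.

```bash
python3 -m handwheel '[[1,-0.02,-0.024,-0.006,0],[1,-0.045,-0.054,-0.012,0],[1,-0.07,-0.085,-0.012,0],[1,-0.095,-0.115,-0.012,0.5],[1,-0.12,-0.145,-0.012,0.5],[1,-0.14,-0.17,-0.012,0.5],[1,-0.158,-0.19,-0.012,0.5],[1,-0.1655,-0.2,-0.01,0.5]]'
python3 -m handwheel '[[1,0,0,0.005,0],[1,0,0,0.02,0],[1,0,0,0.035,0],[1,0,0,0.045,0],[1,0,0,0.049,0],[1,0,0,0.049,0],[1,0,0,0.049,0]]'
python3 -c "
from h import *
go(.4715,-.195,.0795,105.3)"
```

```text
time: 16.75
ee_pos: [0.4713, -0.1963, 0.1421]
tool_rot: [180.0, 0.1, 105.2]
wrist_force: [0.1, 0.5, -4.5]
opening: 0.0459
time: 17.45
ee_pos: [0.4725, -0.1951, 0.0932]
tool_rot: [180.0, 0.0, 105.3]
wrist_force: [-0.4, 0.1, -3.6]
opening: 0.0457
t 17.45 pos [ 0.4725 -0.1951  0.0932] rot [1.7996e+02 4.0000e-02 1.0530e+02] F [-0.4  0.1 -3.6] open 0.0457
shift [ 0.0003 -0.0009  0.0137] turn 0.0
```

```bash
python3 -m handwheel '[[1,0,0,0.004,0],[1,0,0,0.008,0],[1,0,0,0.011,0],[1,0,0,0.011,0],[1,0,0,0.011,0]]'
python3 -m handwheel '[[1,0,0,0.001,0],[1,0,0,0.001,0]]'
python3 -m handwheel '[[1,0,0,0.001,0],[1,0,0,0.001,0]]'
```

```text
time: 17.95
ee_pos: [0.4718, -0.1951, 0.0815]
tool_rot: [-180.0, -0.0, 105.3]
wrist_force: [0.4, -0.4, -3.5]
opening: 0.0461
time: 18.15
ee_pos: [0.4719, -0.1951, 0.0806]
tool_rot: [180.0, 0.0, 105.3]
wrist_force: [1.0, 0.4, -4.4]
opening: 0.0458
time: 18.35
ee_pos: [0.472, -0.1952, 0.0797]
tool_rot: [180.0, 0.0, 105.3]
wrist_force: [0.3, 0.1, -4.7]
opening: 0.0458
```

```bash
python3 -m handwheel '[[1,0,0,0.0007,0],[1,0,0,0.0007,0]]'
python3 -m handwheel '[[1,0,0,0.0007,0],[1,0,0,0.0007,0]]'
```

```text
time: 18.55
ee_pos: [0.472, -0.1952, 0.0797]
tool_rot: [-180.0, 0.0, 105.3]
wrist_force: [-2.6, 0.8, 4.5]
opening: 0.0457
time: 18.75
ee_pos: [0.472, -0.1953, 0.0797]
tool_rot: [-180.0, 0.0, 105.3]
wrist_force: [-5.3, 3.3, 10.8]
opening: 0.0456
```

```bash
python3 -m handwheel '[[1,0,0,-0.001,0],[1,0,0,-0.001,0],[0.45,0,0,-0.001,0],[0.4,0,0,-0.001,0],[0.3,0,0,-0.001,0],[0.2,0,0,-0.001,0],[0.2,0,0,-0.001,0],[0.2,0,0,-0.001,0]]'
python3 -m handwheel '[[0.2,0,0,-0.015,0],[0.2,0,0,-0.045,0],[0.1,0,0,-0.09,0],[0,0,0,-0.13,0],[0,0.03,0,-0.16,0],[0,0.07,0,-0.18,0],[0,0.1,0,-0.18,0],[0,0.1,0,-0.18,0]]'
python3 - <<'E'
from h import *
for k,n in enumerate(("wrist","scene","top","top")):
    s=env.sense(); p=env.read_camera(n); save(p,n+"7%d.png"%k); W=pts(p,st=s); ok=p["z_map"]>0
    for t in("collar","block"):
      for r in env.masks_of(p,t):
        w=W[r["region"]&ok]
        print(n,t,round(r["p"],2),np.round(r["rect"]),np.round(np.median(w,0),3),np.round(np.percentile(w,98,0),3))
print(env.sense()["wrist_force"],env.sense()["time"])
a=cv2.imread("pics/scene71.png")[110:260,150:350]; cv2.imwrite("pics/s7c.png",cv2.resize(a,None,fx=4,fy=4,interpolation=cv2.INTER_CUBIC))
E
```

```text
time: 19.55
ee_pos: [0.4719, -0.1951, 0.0792]
tool_rot: [180.0, 0.0, 105.3]
wrist_force: [-0.7, 0.9, -0.6]
opening: 0.0735
time: 20.35
ee_pos: [0.4454, -0.0963, 0.2602]
tool_rot: [179.9, 0.0, 105.5]
wrist_force: [-0.1, 0.7, 0.2]
opening: 0.0921
wrist collar 0.88 [330. 386.  28.  29.] [ 0.492 -0.265  0.097] [ 0.506 -0.258  0.106]
wrist collar 0.84 [451. 157.  46.  33.] [ 0.55  -0.018  0.033] [ 0.573 -0.006  0.035]
wrist collar 0.8 [564. 218.  47.  43.] [ 0.685 -0.042  0.031] [ 0.722 -0.026  0.034]
wrist collar 0.75 [537. 159.  38.  32.] [0.634 0.006 0.032] [0.649 0.022 0.034]
wrist block 0.57 [329. 326.  51.  56.] [ 0.47  -0.186  0.124] [ 0.492 -0.176  0.126]
scene collar 0.78 [308. 287.  18.  26.] [0.641 0.008 0.03 ] [0.653 0.024 0.035]
scene collar 0.74 [209. 163.  18.  25.] [ 0.499 -0.267  0.094] [ 0.511 -0.258  0.106]
scene collar 0.62 [270. 302.  24.  27.] [ 0.694 -0.039  0.029] [ 0.703 -0.025  0.035]
scene collar 0.56 [314. 248.  20.  24.] [ 0.558 -0.015  0.028] [ 0.57  -0.006  0.035]
top collar 0.73 [338. 212.  19.  15.] [0.636 0.005 0.031] [0.651 0.021 0.035]
top collar 0.62 [350. 251.  12.  19.] [ 0.553 -0.021  0.031] [ 0.573 -0.009  0.035]
top collar 0.56 [361. 189.  16.  14.] [ 0.686 -0.045  0.03 ] [ 0.7   -0.029  0.035]
top collar 0.59 [352. 252.  12.  16.] [ 0.552 -0.021  0.031] [ 0.569 -0.01   0.036]
top collar 0.54 [361. 189.  20.  13.] [ 0.687 -0.046  0.03 ] [ 0.708 -0.029  0.036]
top collar 0.5 [338. 212.  17.  16.] [0.635 0.005 0.03 ] [0.649 0.02  0.036]
[-0.28071239 -0.6121878   0.15890796] 20.95
```

View pics/s7c.png

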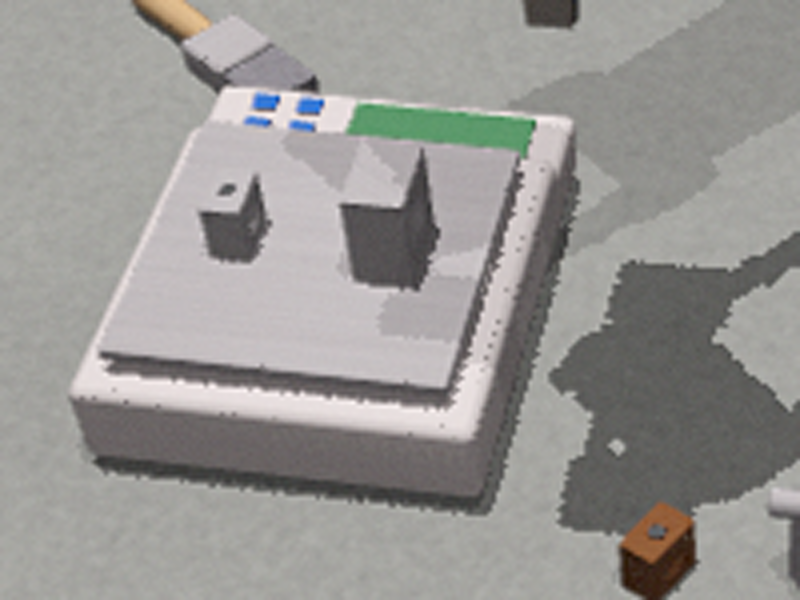

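View pics/wrist70.png

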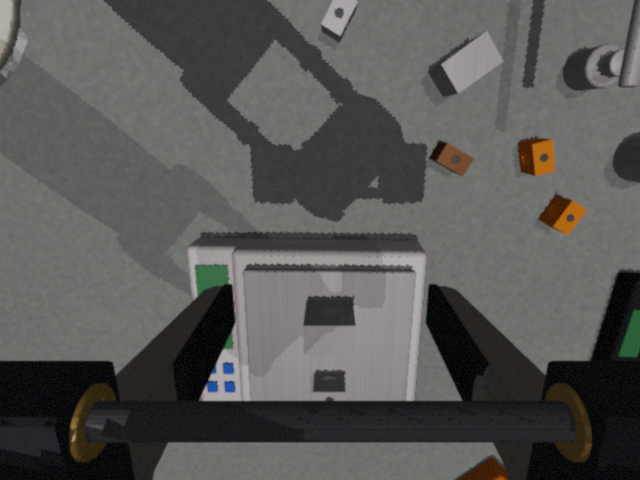

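Both stand on the pan side by side: the collar at crop (232,215) with its top at 0.106 m, and the block at (385,220) with its top at 0.126 m. The gripper is clear, so I hand in.

```bash
python3 -c "
from cell import env
print(env.finish_job())"
```

```text
the job is handed in; nothing more can be done
None
```

I slid the collar off the bar and set it on the large balance's pan. Then I slid the block off and set it beside the collar. Each went straight from the bar to the pan. I handed the job in at about 21 s of the 62 s allowed; no verdict is reported.

- **Last pictures:** the scene and wrist views showed both standing upright on the pan. The collar's top was at 0.106 m (0.104 expected) and the block's top at 0.126 m (0.124 expected). The spares and the orange and brown look-alikes were where they had been.
- **Forces:** the highest wrist force I read was about 12 N, when setting down the block. After I let go, the force was about zero, with the gripper clear of everything.
- **What disagreed:** in the last pictures the networks missed the block in the scene view and both pieces in the top view. I did not open the final top pictures. For the scene view I relied on my own look at the picture. The networks did find both pieces in the wrist view, in the places I expected. I did not compare two pictures to check that the pieces were still.

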